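# Register a blank in the drilling jig and swing the guide over it

## Robot

A 6-joint arm with a two-finger parallel gripper is mounted at the origin on the work surface; the furniture and walls round the work are solid. World frame = base frame: x ahead of the robot, y to its left, z up, the work surface at z = 0. Lengths are in m, angles in rad, forces in N, time in s.
With the tool pointing down it reaches from about 0.3 to 0.875 m from the base axis. Payload 6.4 kg.
Tool frame: the origin (TCP) lies on the front face of the gripper's body, between the roots of the fingers; the fingertips stand 73 mm ahead of it and the grasp point (between the pads) lies ctrl.pinch_z ahead of it (ctrl.pinch_z is the distance from the TCP to the grasp point, in m); z points along the fingers, x is the direction in which the jaws open and shut, and the axes are right-handed (so a half turn about z gives the same grasp; the last joint's range is limited). The gripper opens to 85 mm and grips with 20 to 120 N. Pads are 22 mm wide; open, the fingers measure 114 mm over their backs; the gripper's body (76 mm by 85 mm) begins 54 mm behind the grasp point. The pads swing forward as they close: fully open they stand 13 mm farther back than shut.
Start: joints at [1.11, 0.181, 1.607, -0, 1.354, -0.206], TCP at [0.145, 0.556, 0.304] pointing down, gripper open.
Joint ranges: [-2.99, 2.99], [-0.89, 2.07], [0.3, 2.58], [-1.14, 4.28], [0, 2.63], [-3.12, 3.12]. Speed limits (rad/s): [2.57, 2.57, 3.01, 3.14, 3.14, 3.14].

## Interface

Orientations are given as a unit quaternion [w, x, y, z].
In Python, from bench import ctrl gives the robot as it stands.
- The arm moves only by the tool move_arm, never from a script. Its argument "rows" is text: rows parted by semicolons, each of 7 numbers parted by spaces: the shift along the tool's x, y, z in cm, then the turn, a rotation vector about the tool's x, y, z in degrees, then the opening, from 0 (shut) to 1 (fully open). In form: x y z rx ry rz grip; .... A call has 1 to 20 rows; each row shifts and turns the commanded pose from where the row before left it, along the tool's axes as they then stand; what a row does not reach is not made up. A row lasts 1/10 s, in which the tool goes at most 50 mm and 8.59 degrees, less where a joint would pass 70% of its speed; a pose out of reach is approached as far as the arm can. A call with a gripper value outside its range is refused whole. The fingers move at their own pace and stop on an object; the grip force is fixed at half the most. Time passes only in rows, so rows that do not move let the fingers close. It gives the time, the measured TCP pose, the force and the opening at its end, in the units of the state.
- ctrl.get_obs(): the state, without advancing time (a new reading comes with each control period).
- ctrl.camera(name): name is "side" or "top"; returns a dict with "color" (480x640x3 uint8, blue, green, red), "fx", "fy", "cx", "cy" (pixels), "rvec" (rotation vector, rad) and "tvec" (3), from world to camera coordinates, as OpenCV has them. Camera axes: x right, y down, z forward; pixel columns grow to the right and rows downward; lengths in m; the calibration is good to about 2 mm. A picture is of the moment at which its call begins. There is no depth.
- ctrl.hand_in(): hands the job in, once; it reports no verdict.
Trained networks look in the newest picture that a camera, given by its name, has taken for a name from the list of things; names that differ only in an ending like _2 or _b are one class to them, and where a whole thing is asked for, a point or a joint stands for the part that bears it (a point fixed in the world has none). Each returns a list of dicts, best first, with "confidence" (0 to 1); they miss things now and then, are a little off and sometimes report something else, mostly with a low value. They report only what shows in the picture. A call takes as long as a camera call. They do not tell look-alikes from the thing itself.
- ctrl.look_for(camera, query): "bbox" ([left, top, right, bottom] in pixels, round what is visible of it).
- ctrl.trace(camera, query): "region" (480x640 bool, what is visible of it) and "bbox" ([left, top, right, bottom] in pixels, round what is visible of it).
The state is a dict: "time_s": time; "q": joint angles; "dq": joint speeds; "joint_efforts": joint torques, N m; "eef_pos": TCP position; "eef_rot": TCP orientation; "wrist_force": force on the tool from outside, world axes, zero at the start; "torque": the same for the moment, N m; "opening": opening from 0.0 (shut) to 1.0 (fully open).
Only numpy, scipy, OpenCV 4.12 (cv2) and the standard library are available. Lean on these libraries where they do the work, as an engineer would, in place of code of your own. Each camera call takes 0.05 s, during which the arm holds its last target.

## Task

Set the wooden blank up for drilling: slide it along the jig board, without picking it up, until its long edge is flush against the back fence and its end is hard against the end stop. Then swing the drill guide arm all the way over the blank to its stop, leaving the blank seated against both stops. Leave the spare strip and the sanding block beside the jig where they lie.

Things in the scene. Friction and masses are not known exactly. Their poses are not given: they have to be found in the camera images.
- jig: Drilling jig fixed to the bench, yawed up to 0.35 rad. Origin: centre of the underside of its plywood board, 200 (x) x 260 (y) x 15 mm high. Its x axis points away from the robot to the back fence, its y axis to the left to the end stop.
- fence_face (a point): Middle of the working face of the dark wood back fence, at jig (50, -22.5) mm, 25 mm above the bench. The face runs along jig y, from y = -130 to +85 mm, and looks to jig -x; the fence is 30 mm thick, its top 35 mm above the bench (20 mm above the board).
- stop_face (a point): Middle of the working face of the dark wood end stop, at jig (-5, 90) mm, 25 mm above the bench. The face runs along jig x, from x = -67 to +57 mm, and looks to jig -y; the stop is 25 mm thick, its top 35 mm above the bench (20 mm above the board).
- guide_knob (a point): Middle of the black upright knob (18 mm diameter, 50 to 78 mm above the bench) near the free end of the drill guide, 78 mm from the pivot. The guide is a flat aluminium arm 30 mm wide and 10 mm thick, 105 mm from pivot to free end, its underside 40 mm above the bench, so it passes 3 mm above the blank; a steel bush is half-way along it.
- blank_center (a point): Centre (half-way up) of the blank: a plain wooden block 45 x 120 x 22 mm (x, y, z; its long axis is its y), 0.07 kg, that lies loose and a little askew on the jig board, its top 37 mm above the bench. Seated, its centre is at jig x = +27.5 mm, y = +30 mm with its y axis along the jig's y.
- guide_pivot (a point): Vertical pivot pin of the drill guide, on top of the back fence at jig (65, 30) mm, 45 mm above the bench. Fixed to the jig.
- guide (a joint): Angle of the drill guide in rad. 0: parked, pointing to jig +y along the fence and over the end stop; it grows counter-clockwise from above to 1.571, the stop, where it points to jig -x across the blank. Light friction (under 1 N at the knob), stays where it is left.
- strip_center (a point): Centre of the spare strip, a dark reddish wooden bar 30 x 170 x 20 mm lying loose on the bench to the right of the jig, lengthways along the jig's side. Leave it alone.
- sanding_center (a point): Centre of the sanding block, 62 x 100 x 30 mm, lying loose on the bench to the left of the jig. Leave it alone.
There are look-alikes about, which are no part of the job. Leave any pink look-alike of the part that bears blank_center alone.

How it is judged:
By the outcome, as a careful person would: the job done as asked, in the order asked, and still so for the second after the job is handed in, with the robot touching nothing.
It also fails if it takes over 64 s, if anything falls off the work surface, if the arm or the gripper's body presses on something with over 40 N, if the wrist force passes 120 N, or if a joint passes its speed limit or range.

## Working session

There is one attempt and no reset: what is moved stays moved. The work goes in short steps, Python scripts to look and compute and a tool call to move; the robot and the scene stay as the last step left them, time stands still between calls to the robot, and variables do not carry over. Pictures are saved under pics/ and viewed, and the job is handed in when it is done.

Besides the shell and the picture viewer there is one more tool, called after "Request:" by a JSON object that holds its "method" and its "body". move_arm: Moves the arm, as the interface text tells. Its arguments: {"type":"object","properties":{"rows":{"type":"string"}},"required":["rows"]}

```bash
ls; mkdir -p pics
python3 - <<'E'
from bench import ctrl
import cv2
o=ctrl.get_obs(); print({k:(o[k]) for k in('time_s','eef_pos','eef_rot','opening','wrist_force')}, ctrl.pinch_z)
for n in('top','side'):
    c=ctrl.camera(n); cv2.imwrite(f'pics/{n}0.png',c['color']); print(n,c['fx'],c['cx'],c['cy'],c['rvec'],c['tvec'])
    for q in('blank_center','guide_knob','jig','fence_face','stop_face','guide_pivot','guide','strip_center','sanding_center'):
        print(q,[(r['bbox'],round(r['confidence'],2)) for r in ctrl.look_for(n,q)][:3])
E
```

```text
pics
{'time_s': 0.0, 'eef_pos': array([0.14470057, 0.55605485, 0.30297889]), 'eef_rot': array([ 3.79029200e-04,  7.91204753e-01,  6.11550698e-01, -7.99180673e-04]), 'opening': 1.002178563530372, 'wrist_force': array([-0.80070228, -0.41878046, -0.1909549 ])} 0.0539
top 477.04891942598914 317.6834726453132 242.4643564191889 [ 2.18583229 -2.17376144  0.06592413] [0.04524567 0.4801692  0.99036664]
blank_center [([327.3, 187.7, 384.3, 234.8], 0.94), ([326.9, 291.1, 386.1, 321.5], 0.62)]
guide_knob [([284.5, 147.5, 347.5, 169.3], 0.91)]
jig [([274.2, 145.9, 410.5, 257.8], 0.89)]
fence_face [([269.6, 142.8, 412.6, 257.3], 0.66)]
stop_face [([270.2, 145.9, 408.9, 258.6], 0.91)]
guide_pivot [([271.2, 140.0, 406.7, 257.6], 0.63)]
guide [([284.9, 146.4, 348.1, 168.8], 0.72), ([271.5, 141.8, 410.0, 256.0], 0.19)]
strip_center [([403.7, 183.9, 441.9, 264.7], 0.85)]
sanding_center [([213.7, 181.2, 269.1, 214.9], 0.56)]
side 576.7420754290322 322.51926769466246 246.1164674011932 [ 0.02730604 -2.7299809   1.48918709] [0.51035848 0.0511549  1.16109396]
blank_center [([392.5, 236.8, 413.6, 278.3], 0.84), ([281.3, 233.0, 334.0, 275.6], 0.82), ([224.2, 219.4, 354.0, 318.7], 0.75)]
guide_knob [([233.0, 247.8, 266.0, 288.7], 0.66), ([261.4, 311.4, 307.6, 364.9], 0.48)]
jig [([221.8, 221.3, 353.9, 318.7], 0.97)]
fence_face [([223.8, 223.1, 354.2, 315.7], 0.87)]
stop_face [([223.1, 224.7, 350.0, 317.3], 0.76)]
guide_pivot [([221.6, 225.8, 350.2, 318.1], 0.65)]
guide [([234.3, 248.4, 268.5, 291.7], 0.78)]
strip_center [([261.9, 307.6, 308.7, 365.4], 0.57)]
sanding_center [([263.3, 309.4, 307.6, 366.1], 0.82)]
```

Run:
```python
import cv2
a=cv2.imread('pics/top0.png')[130:340,200:460]; cv2.imwrite('pics/t0c.png',cv2.resize(a,None,fx=3,fy=2.85,interpolation=2) if 0 else cv2.resize(a,None,fx=2.8,fy=2.8,interpolation=2))
a=cv2.imread('pics/side0.png')[200:390,200:450]; cv2.imwrite('pics/s0c.png',cv2.resize(a,None,fx=3,fy=3,interpolation=2))
```

```text
(no output)
```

View pics/top0.png

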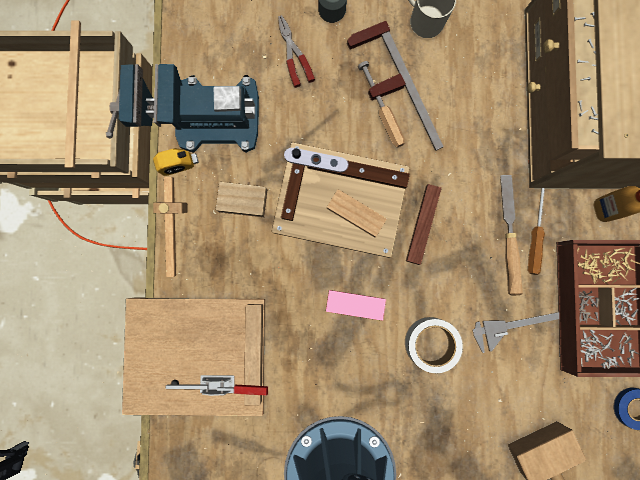

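```bash
sleep 0.1
```

```text
(no output)
```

View pics/side0.png

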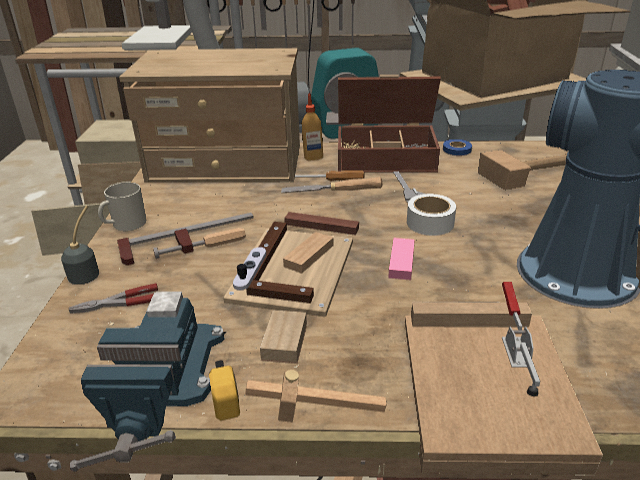

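Candidates for the blank in the top view: the plain wooden bar on the jig board at (356,212), and the pink bar on the bench at (356,306). The first fits because it is wooden and on the board; the pink one is the look-alike to leave alone.

View pics/t0c.png

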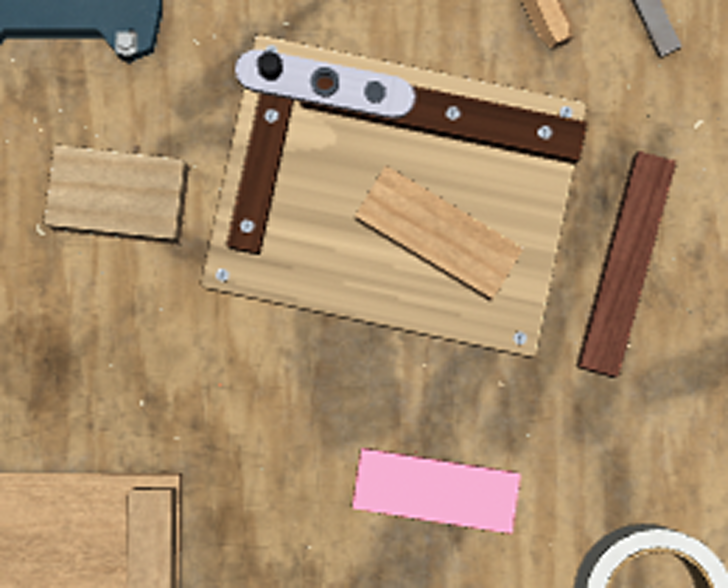

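View pics/s0c.png

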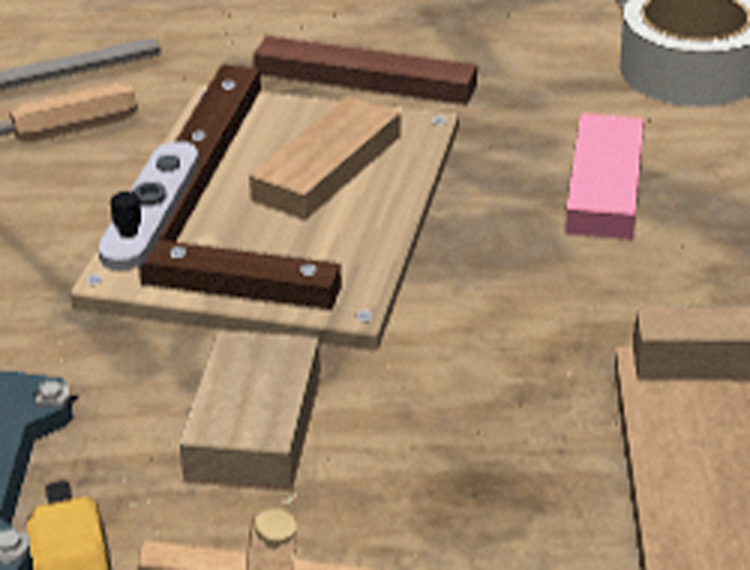

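```bash
cat > h.py <<'E'
import numpy as np, cv2
from scipy.optimize import least_squares
import json,os
def cams(ctrl=None):
    from bench import ctrl
    return {n:ctrl.camera(n) for n in('top','side')}
def proj(c,P):
    K=np.array([[c['fx'],0,c['cx']],[0,c['fy'],c['cy']],[0,0,1.]])
    return cv2.projectPoints(np.asarray(P,float).reshape(-1,3),np.asarray(c['rvec'],float),np.asarray(c['tvec'],float),K,None)[0].reshape(-1,2)
def place(p,L):  # p: x,y,yaw ; L local pts
    L=np.asarray(L,float).reshape(-1,3); c,s=np.cos(p[2]),np.sin(p[2])
    return np.c_[p[0]+c*L[:,0]-s*L[:,1],p[1]+s*L[:,0]+c*L[:,1],L[:,2]]
def fit(obs,p0): # obs list of (cam, local pts, pix)
    f=lambda p:np.concatenate([(proj(c,place(p,L))-u).ravel() for c,L,u in obs])
    r=least_squares(f,p0); return r.x,r.fun
E
python3 - <<'E'
from h import *
C=cams()
t=lambda a:np.array(a)/2.8+[200,130]
s=lambda a:np.array(a)/3+[200,200]
X,Y=.1,.13
J=[[X,Y,.015],[X,-Y,.015],[-X,-Y,.015],[-X,Y,.015]]
F=[[.05,-.13,.035],]
o1=(C['top'],J,t([[255,37],[585,102],[537,352],[203,287]]))
o2=(C['side'],[J[0],J[3],J[2]],s([[75,300],[378,338],[458,115]]))
for o in([o1],[o2],[o1,o2]):
    p,r=fit(o,[.6,0,-.2]); print('jig',p.round(4),r.round(1))
pj=p
a,b=.0225,.06
B=[[a,b,.037],[a,-b,.037],[-a,-b,.037],[-a,b,.037]]
o1=(C['top'],B,t([[388,166],[521,247],[491,296],[356,213]]))
o2=(C['side'],B,s([[250,180],[348,97],[400,115],[305,193]]))
for o in([o1],[o2],[o1,o2]):
    p,r=fit(o,[.6,-.05,-.5]); print('blank',p.round(4),r.round(1))
np.save('jig.npy',pj)
d=p[:2]-pj[:2];c,s_=np.cos(pj[2]),np.sin(pj[2])
print('blank in jig',(c*d[0]+s_*d[1]).round(4),(-s_*d[0]+c*d[1]).round(4),p[2]-pj[2])
print('knob',place(pj,[[.065,.108,.064]]),proj(C['top'],place(pj,[[.065,.108,.078],[.05,-.13,.035],[-.067,.09,.035]])))
im=C['top']['color'].copy()
E
```

```text
jig [ 0.5729 -0.0011 -0.1918] [-0.5 -1.   0.7 -1.1  0.5  1.4 -0.8  0.6]
jig [ 0.5703  0.0055 -0.1921] [-1.7 -0.5  1.4  0.2  0.3 -0.2]
jig [ 5.718e-01  5.000e-04 -1.910e-01] [-1.3 -0.4 -0.  -0.6 -0.2  1.8 -1.5  1.1 -2.  -2.1  0.7 -1.5 -0.5 -1.4]
blank [ 0.5419 -0.0331 -0.5518] [-0.7 -1.2  1.   0.1  0.4  0.9 -0.7  0.2]
blank [ 0.5385 -0.0289 -0.5342] [-0.2 -0.9 -0.2 -0.1  0.3 -0.5  0.1  1.4]
blank [ 0.5402 -0.0322 -0.5433] [-1.3 -0.2  0.6  0.6  0.1  1.5 -1.1  1.2 -1.1 -1.9 -0.7 -0.9 -0.3 -1.2
 -1.   0.4]
blank in jig -0.0248 -0.0381 -0.35230939451956267
knob [[0.65616539 0.09421107 0.064     ]] [[294.87923224 152.87259498]
 [406.2536087  186.76256816]
 [291.94370632 221.02849611]]
```

```bash
cat >> h.py <<'E'
from scipy.spatial.transform import Rotation as R
def rot(o): q=o['eef_rot']; return R.from_quat([q[1],q[2],q[3],q[0]])
def injig(P):
    p=np.load('jig.npy'); d=np.asarray(P)[:2]-p[:2]; c,s=np.cos(p[2]),np.sin(p[2])
    return np.array([c*d[0]+s*d[1],-s*d[0]+c*d[1]])
def goto(jx,jy,z,off=0.):
    """needed delta in present tool axes (cm) and turn (deg) so that tool x lies along jig y (+off rad)"""
    from bench import ctrl
    o=ctrl.get_obs(); p=np.load('jig.npy'); r=rot(o)
    a=p[2]+np.pi/2+off; T=R.from_matrix(np.c_[[np.cos(a),np.sin(a),0],[np.sin(a),-np.cos(a),0],[0,0,-1]])
    tgt=place(p,[[jx,jy,z]])[0]
    print('jig now',(injig(o['eef_pos'])*1000).round(1),'z',o['eef_pos'][2].round(4),'delta cm',(r.inv().apply(tgt-o['eef_pos'])*100).round(2),'turn',np.degrees((r.inv()*T).as_rotvec()).round(2),'F',o['wrist_force'].round(1),'op',round(o['opening'],3),'t',round(o['time_s'],2),'q',o['q'].round(2))
E
python3 -c "
from h import *
goto(-.092,-.038,.3)"
```

```text
jig now [-524.7  464.8] z 0.3039 delta cm [-47.42  46.39   0.39] turn [ 0.    0.   -3.65] F [-0.  -0.3 -0.4] op 0.998 t 1.1 q [ 1.11  0.18  1.61 -0.    1.35 -0.21]
```

Request:
{"method": "move_arm", "body": {"rows": "0 0 0 0 0 -3.65 0.75; -3.15 2.7 0 0 0 0 0.75; -3.15 2.7 0 0 0 0 0.75; -3.15 2.7 0 0 0 0 0.75; -3.15 2.7 0 0 0 0 0.75; -3.15 2.7 0 0 0 0 0.75; -3.15 2.7 0 0 0 0 0.75; -3.15 2.7 0 0 0 0 0.75; -3.15 2.7 0 0 0 0 0.75; -3.15 2.7 0 0 0 0 0.75; -3.15 2.7 0 0 0 0 0.75; -3.15 2.7 0 0 0 0 0.75; -3.15 2.7 0 0 0 0 0.75; -3.15 2.7 0 0 0 0 0.75; -3.15 2.7 0 0 0 0 0.75; -3.15 2.7 0 0 0 0 0.75; 0 0 5 0 0 0 0.75; 0 0 5 0 0 0 0.75; 0 0 3 0 0 0 0.75"}}

```text
time_s: 3.0
eef_pos: [0.4512, 0.0155, 0.1708]
eef_rot: [-0.001, 0.772, 0.636, -0.001]
wrist_force: [-0.9, -0.2, -0.5]
opening: 0.747
```

```bash
python3 -c "
from h import *
goto(-.092,-.038,.095)"
```

```text
jig now [-121.3   -8.2] z 0.1708 delta cm [-2.97  2.96  7.56] turn [-0.2  -0.01 -0.08] F [-0.9 -0.2 -0.5] op 0.747 t 3.0 q [-0.23  0.08  2.02  0.    1.05 -1.61]
```

Request:
{"method": "move_arm", "body": {"rows": "-1.5 0.9 2 0 0 0 0.75; -1.5 0.9 2 0 0 0 0.75; 0 0 2 0 0 0 0.75; 0 0 0 0 0 0 0.75;0 0 0 0 0 0 0.75"}}

```text
time_s: 3.5
eef_pos: [0.4646, -0.0171, 0.114]
eef_rot: [-0.0, 0.771, 0.636, -0.0]
wrist_force: [0.5, 0.5, 0.5]
opening: 0.752
```

```bash
python3 -c "
from h import *
goto(-.092,-.038,.095)
C=cams()
import cv2
from bench import ctrl
o=ctrl.get_obs()
cv2.imwrite('pics/s1.png',cv2.resize(C['side']['color'][150:350,200:460],None,fx=3,fy=3,interpolation=2)[:600])
r=rot(o)
for d in(.05,.06,.073,.086): print(d,[((proj(C['side'],o['eef_pos']+r.apply([sx,0,d]))[0]-[200,150])*3).round(0) for sx in(-.032,.032)])
"
```

```text
jig now [-101.9  -37.7] z 0.114 delta cm [-0.03  1.    1.9 ] turn [-0.06 -0.01 -0.01] F [0.5 0.5 0.5] op 0.752 t 3.5 q [-0.29  0.22  2.01  0.    0.92 -1.67]
0.05 [array([443., 245.]), array([425., 295.])]
0.06 [array([443., 257.]), array([425., 307.])]
0.073 [array([443., 273.]), array([425., 324.])]
0.086 [array([442., 289.]), array([425., 340.])]
```

View pics/s1.png

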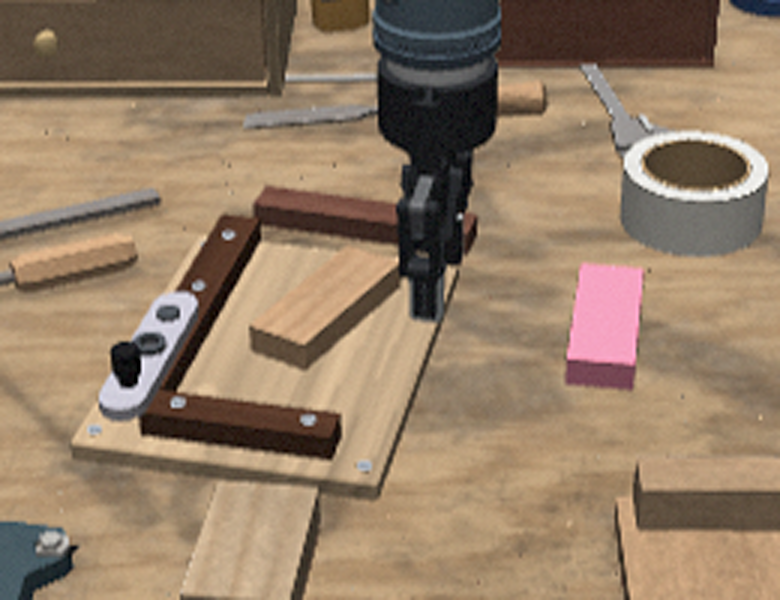

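Request:
{"method": "move_arm", "body": {"rows": "0 0 1 0 0 0 0.75; 0 0 1.1 0 0 0 0.75; 0 0 0 0 0 0 0.75; 0 0.8 0 0 0 0 0.75; 0 0.8 0 0 0 0 0.75; 0 0.6 0 0 0 0 0.75; 0 0.6 0 0 0 0 0.75; 0 0.6 0 0 0 0 0.75; 0 0.6 0 0 0 0 0.75; 0 0.6 0 0 0 0 0.75; 0 0.6 0 0 0 0 0.75;0 0.6 0 0 0 0 0.75; 0 0 0 0 0 0 0.75"}}

```text
time_s: 4.9
eef_pos: [0.5227, -0.0285, 0.0931]
eef_rot: [0.0, 0.771, 0.636, 0.0]
wrist_force: [-0.5, -0.6, 1.0]
opening: 0.749
```

```bash
cat >> h.py <<'E'
def snap(n,top=(140,265,260,420),side=(210,330,210,370)):
    C=cams()
    for k,(a,b,c,d) in(('top',top),('side',side)):
        cv2.imwrite(f'pics/{k}{n}.png',cv2.resize(C[k]['color'][a:b,c:d],None,fx=4,fy=4,interpolation=2))
    return C
E
python3 -c "
from h import *
goto(-.006,-.038,.095)
snap(2)
"
```

```text
jig now [-42.8 -37.9] z 0.0931 delta cm [-0.01  3.68 -0.19] turn [ 0.06  0.   -0.01] F [-0.5 -0.6  1. ] op 0.749 t 4.9 q [-0.28  0.36  1.87  0.    0.91 -1.66]
```

View pics/side2.png

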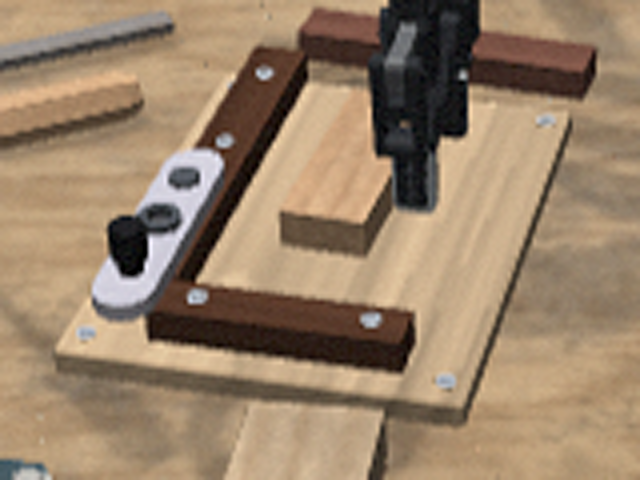

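View pics/top2.png

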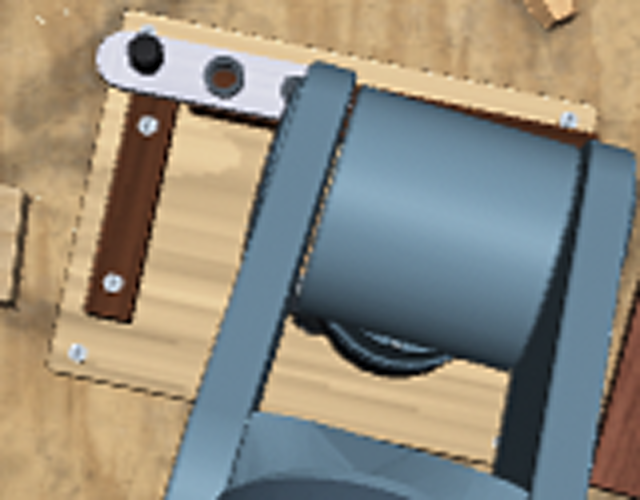

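Request:
{"method": "move_arm", "body": {"rows": "0 0.5 0 0 0 0 0.75; 0 0.5 0 0 0 0 0.75; 0 0.5 0 0 0 0 0.75; 0 0.5 0 0 0 0 0.75; 0 0.5 0 0 0 0 0.75; 0 0.5 0 0 0 0 0.75; 0 0.2 0 0 0 0 0.75; 0 0 0 0 0 0 0.75"}}

```text
time_s: 5.8
eef_pos: [0.5535, -0.0344, 0.0929]
eef_rot: [0.0, 0.771, 0.636, 0.0]
wrist_force: [-0.4, 0.6, -0.1]
opening: 0.748
```

```bash
python3 -c "
from h import *
goto(-.006,-.038,.095)
snap(3)
"
```

```text
jig now [-11.4 -37.8] z 0.0929 delta cm [-0.02  0.54 -0.21] turn [ 0.02  0.   -0.  ] F [-0.4  0.6 -0.1] op 0.748 t 5.8 q [-0.28  0.42  1.79  0.    0.93 -1.66]
```

View pics/side3.png

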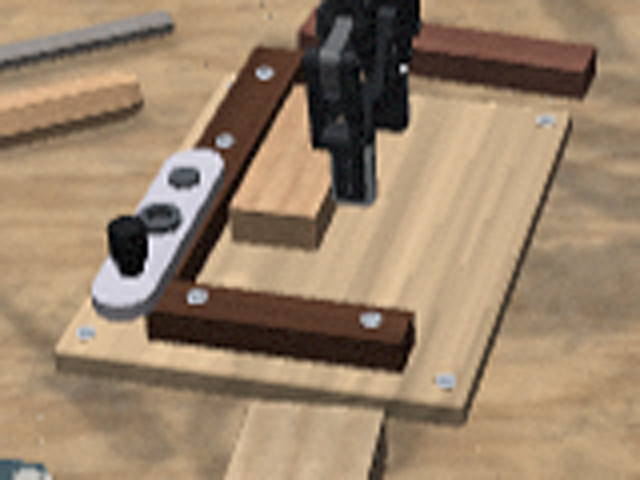

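Run:
```python
from h import *
C=cams();c=C['side'];p=np.load('jig.npy')
for y in(-.04,-.03,-.02,-.01): print(y,((proj(c,place(p,[[.0445,y+.06,.037],[-.0005,y+.06,.037],[.05,.085,.035],[-.067,.09,.035]]))-[210,210])*4).round(0).tolist())
```

```text
-0.04 [[231.0, 197.0], [318.0, 207.0], [180.0, 274.0], [415.0, 309.0]]
-0.03 [[225.0, 208.0], [312.0, 218.0], [180.0, 274.0], [415.0, 309.0]]
-0.02 [[219.0, 219.0], [307.0, 229.0], [180.0, 274.0], [415.0, 309.0]]
-0.01 [[213.0, 231.0], [301.0, 241.0], [180.0, 274.0], [415.0, 309.0]]
```

Request:
{"method": "move_arm", "body": {"rows": "0 -0.8 0 0 0 0 0.75; 0 0 -4 0 0 0 0; -2 0 -2 0 0 0 0; -4.2 2 0 0 0 0 0; -2 1.5 0 0 0 0 0; 0 0.7 0 0 0 0 0; 0 0 0 0 0 0 0; 0 0 2 0 0 0 0; 0 0 2 0 0 0 0; 0 0 0 0 0 0 0"}}

```text
time_s: 7.0
eef_pos: [0.5681, -0.1188, 0.1097]
eef_rot: [-0.003, 0.771, 0.637, -0.002]
wrist_force: [-0.7, 0.4, -0.9]
opening: -0.001
```

```bash
python3 -c "
from h import *
goto(.022,-.120,.098)
snap(4)
"
```

```text
jig now [  19.  -117.8] z 0.1097 delta cm [-0.22  0.31  1.17] turn [-0.4  -0.1   0.08] F [-0.7  0.4 -0.9] op -0.001 t 7.0 q [-0.41  0.44  1.71  0.    1.   -1.79]
```

View pics/side4.png

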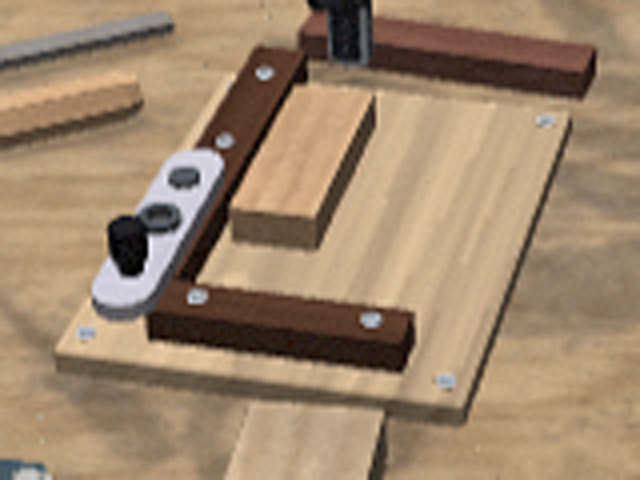

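View pics/top4.png

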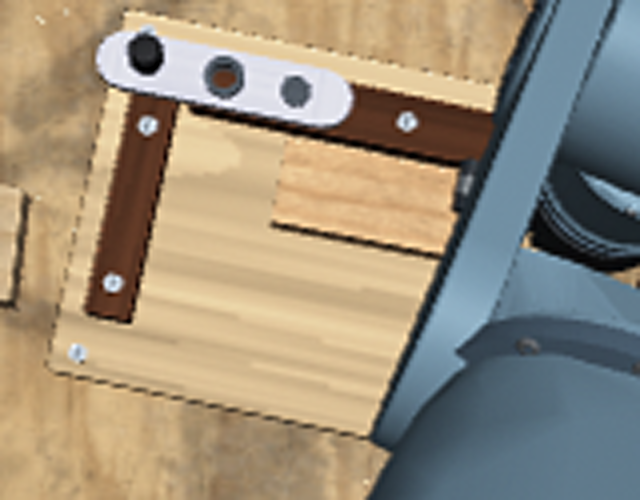

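Request:
{"method": "move_arm", "body": {"rows": "0 0.3 0 0 0 0 0; 0 0 0.6 0 0 0 0; 0 0 0 0 0 0 0; 0.6 0 0 0 0 0 0; 0.5 0 0 0 0 0 0; 0.5 0 0 0 0 0 0; 0.5 0 0 0 0 0 0; 0.5 0 0 0 0 0 0; 0.5 0 0 0 0 0 0; 0.5 0 0 0 0 0 0; 0.5 0 0 0 0 0 0; 0.5 0 0 0 0 0 0; 0.5 0 0 0 0 0 0;0.5 0 0 0 0 0 0; 0.5 0 0 0 0 0 0;0.3 0 0 0 0 0 0; 0 0 0 0 0 0 0"}}

```text
time_s: 8.8
eef_pos: [0.5861, -0.0585, 0.1068]
eef_rot: [-0.0, 0.771, 0.637, 0.0]
wrist_force: [-0.4, -0.3, -0.1]
opening: -0.003
```

```bash
python3 -c "
from h import *
goto(.022,-.045,.098)
snap(5)
"
```

```text
jig now [ 25.2 -55.2] z 0.1068 delta cm [ 1.02 -0.32  0.88] turn [-0.01 -0.01  0.03] F [-0.4 -0.3 -0.1] op -0.003 t 8.8 q [-0.3   0.46  1.69  0.    0.99 -1.68]
```

View pics/side5.png

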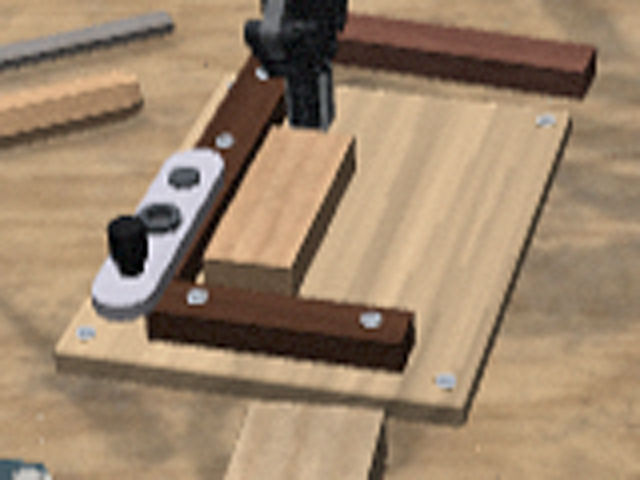

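View pics/top5.png

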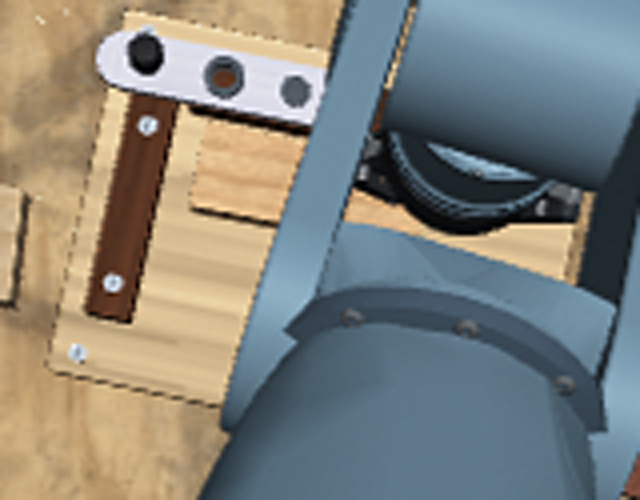

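Request:
{"method": "move_arm", "body": {"rows": "-0.4 0 0 0 0 0 0; 0 -0.2 0.8 0 0 0 0; 0.4 0 0 0 0 0 0; 0.3 0 0 0 0 0 0; 0.3 0 0 0 0 0 0; 0.2 0 0 0 0 0 0; 0 0 0 0 0 0 0"}}

```text
time_s: 9.6
eef_pos: [0.5856, -0.0503, 0.0989]
eef_rot: [-0.0, 0.771, 0.637, 0.0]
wrist_force: [-1.0, -0.1, 0.0]
opening: 0.001
```

```bash
python3 -c "
from h import *
goto(.022,-.045,.098)
snap(6)
"
```

```text
jig now [ 23.2 -47.2] z 0.0989 delta cm [ 0.22 -0.12  0.09] turn [-0.   -0.01  0.03] F [-1.  -0.1  0. ] op 0.001 t 9.6 q [-0.29  0.47  1.7   0.    0.98 -1.67]
```

View pics/side6.png

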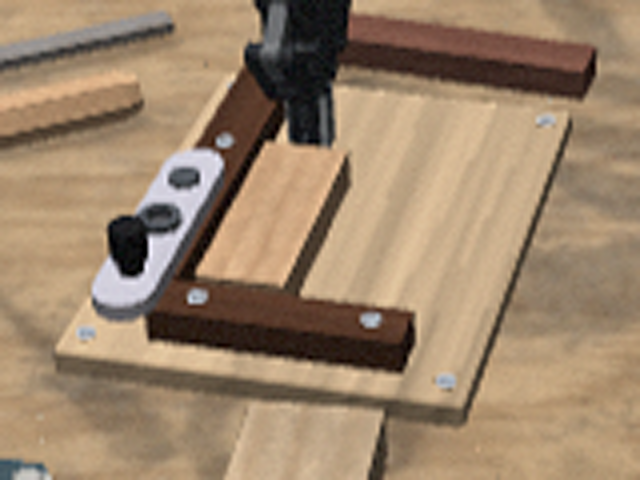

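View pics/top6.png

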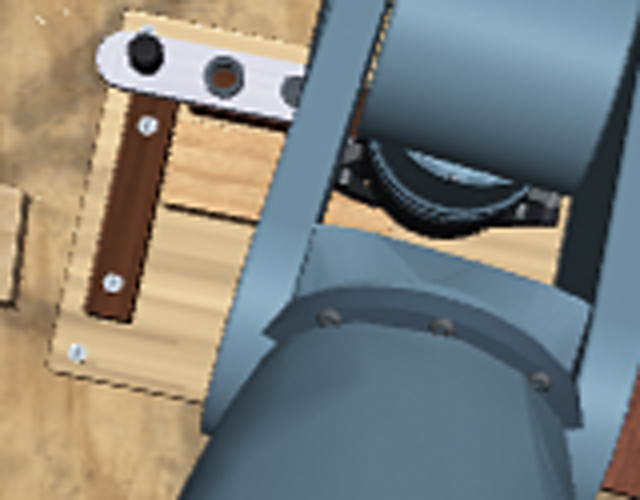

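Nearly at the stop (left end ~3 mm short, top view x≈165). Creep until force shows.

Request:
{"method": "move_arm", "body": {"rows": "0.1 0 0 0 0 0 0; 0.1 0 0 0 0 0 0; 0.1 0 0 0 0 0 0; 0 0 0 0 0 0 0"}}

```text
time_s: 10.1
eef_pos: [0.5862, -0.0478, 0.0989]
eef_rot: [0.0, 0.771, 0.636, 0.0]
wrist_force: [0.4, 0.3, 0.6]
opening: -0.0
```

Request:
{"method": "move_arm", "body": {"rows": "0.1 0 0 0 0 0 0; 0 0 0 0 0 0 0"}}

```text
time_s: 10.3
eef_pos: [0.5863, -0.047, 0.0989]
eef_rot: [0.0, 0.771, 0.636, -0.0]
wrist_force: [-1.1, -1.4, 0.2]
opening: -0.001
```

Request:
{"method": "move_arm", "body": {"rows": "0.1 0 0 0 0 0 0; 0 0 0 0 0 0 0"}}

```text
time_s: 10.5
eef_pos: [0.5864, -0.0467, 0.0989]
eef_rot: [0.0, 0.771, 0.636, -0.001]
wrist_force: [-2.4, -4.2, 0.5]
opening: -0.001
```

Request:
{"method": "move_arm", "body": {"rows": "0.1 0 0 0 0 0 0; 0 0 0 0 0 0 0"}}

```text
time_s: 10.7
eef_pos: [0.5864, -0.0464, 0.0989]
eef_rot: [0.001, 0.771, 0.636, -0.001]
wrist_force: [-1.7, -8.3, -0.3]
opening: -0.0
```

Request:
{"method": "move_arm", "body": {"rows": "-0.8 0 0 0 0 0 0; 0 0 -3 0 0 0 0; 0 -3 -1 0 0 0 0.75; 2.4 -2 0 0 0 0 0.75; 3 0 0 0 0 0 0.75; 2.4 0 0 0 0 0 0.75; 0 0 0 0 0 0 0.75; 0 0 0 0 0 0 0.75; 0 0 0 0 0 0 0.75"}}

```text
time_s: 11.6
eef_pos: [0.5509, 0.0327, 0.1388]
eef_rot: [-0.0, 0.771, 0.636, -0.0]
wrist_force: [0.9, -0.4, 0.1]
opening: 0.754
```

```bash
python3 -c "
from h import *
goto(-.012,.028,.093)
snap(7)
"
```

```text
jig now [-26.7  27.6] z 0.1388 delta cm [0.04 1.47 4.58] turn [-0.01  0.   -0.03] F [ 0.9 -0.4  0.1] op 0.754 t 11.6 q [-0.16  0.34  1.78 -0.    1.02 -1.54]
```

View pics/side7.png

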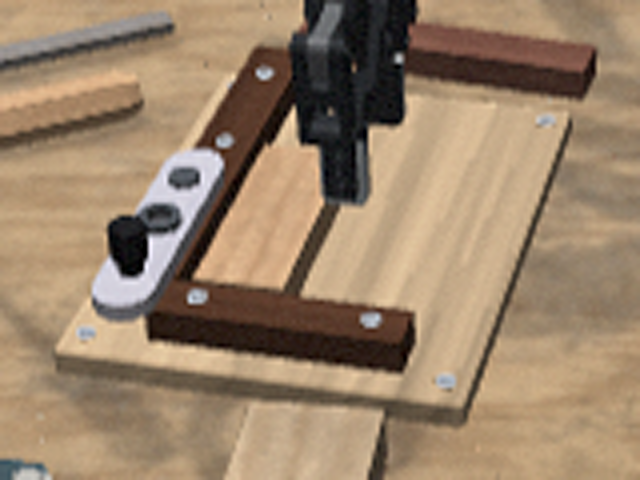

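Request:
{"method": "move_arm", "body": {"rows": "0 0 3 0 0 0 0.75; 0 0 1.5 0 0 0 0.75; 0 0 0 0 0 0 0.75; 0 0.7 0 0 0 0 0.75; 0 0.5 0 0 0 0 0.75; 0 0.2 0 0 0 0 0.75; 0 0.1 0 0 0 0 0.75; 0 0.1 0 0 0 0 0.75; 0 0 0 0 0 0 0.75"}}

```text
time_s: 12.6
eef_pos: [0.5668, 0.0303, 0.0941]
eef_rot: [0.0, 0.771, 0.636, 0.0]
wrist_force: [-0.5, -0.1, 0.2]
opening: 0.747
```

```bash
python3 -c "
from h import *
goto(-.006,.028,.093)
"
```

```text
jig now [-10.6  28.3] z 0.0941 delta cm [-0.03  0.46  0.11] turn [ 0.02 -0.    0.  ] F [-0.5 -0.1  0.2] op 0.747 t 12.6 q [-0.16  0.44  1.75 -0.    0.95 -1.54]
```

Request:
{"method": "move_arm", "body": {"rows": "0 0.1 0 0 0 0 0.75; 0 0.1 0 0 0 0 0.75; 0 0.1 0 0 0 0 0.75; 0 0 0 0 0 0 0.75"}}

```text
time_s: 13.0
eef_pos: [0.5698, 0.0297, 0.0939]
eef_rot: [0.0, 0.771, 0.636, 0.0]
wrist_force: [0.7, 0.2, 0.8]
opening: 0.747
```

Request:
{"method": "move_arm", "body": {"rows": "0 0.1 0 0 0 0 0.75; 0 0.1 0 0 0 0 0.75; 0 0 0 0 0 0 0.75"}}

```text
time_s: 13.3
eef_pos: [0.5717, 0.0293, 0.0939]
eef_rot: [0.0, 0.771, 0.636, 0.0]
wrist_force: [0.3, -0.6, 0.7]
opening: 0.745
```

Request:
{"method": "move_arm", "body": {"rows": "0 0.1 0 0 0 0 0.75; 0 0.1 0 0 0 0 0.75; 0 0 0 0 0 0 0.75"}}

```text
time_s: 13.6
eef_pos: [0.5724, 0.0293, 0.0936]
eef_rot: [-0.001, 0.771, 0.636, -0.001]
wrist_force: [-5.5, 1.3, 3.5]
opening: 0.753
```

```bash
python3 -c "
from h import *
goto(-.006,.028,.093)
snap(8)
"
```

```text
jig now [-4.9 28.4] z 0.0936 delta cm [-0.04 -0.11  0.06] turn [-0.19 -0.01 -0.01] F [-5.5  1.3  3.5] op 0.753 t 13.6 q [-0.16  0.45  1.74  0.    0.96 -1.54]
```

View pics/side8.png

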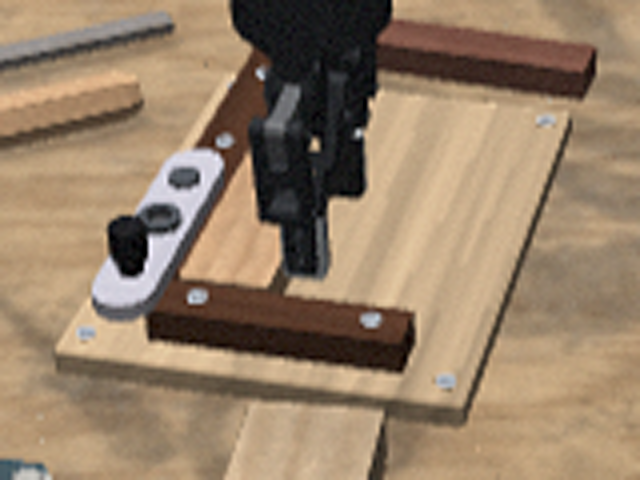

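View pics/top8.png

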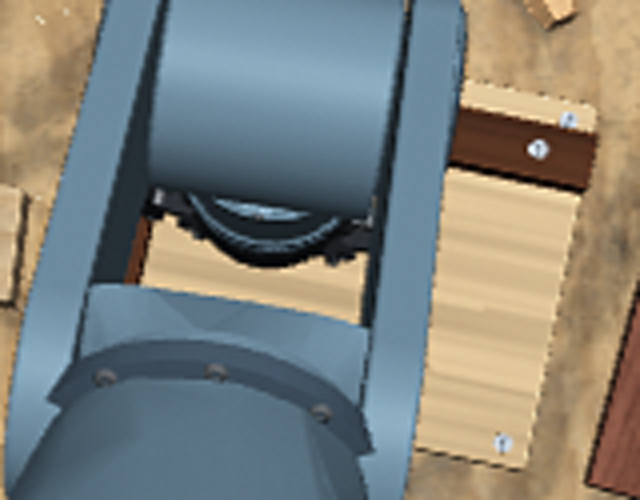

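Request:
{"method": "move_arm", "body": {"rows": "0 0.1 0 0 0 0 0.75; 0 0 0 0 0 0 0.75"}}

```text
time_s: 13.9
eef_pos: [0.5726, 0.0294, 0.0934]
eef_rot: [-0.002, 0.771, 0.636, -0.002]
wrist_force: [-8.7, 1.4, 6.7]
opening: 0.753
```

Request:
{"method": "move_arm", "body": {"rows": "0 -1 0 0 0 0 0.75; 0 -0.6 0 0 0 0 0.75; 0 0 -3 0 0 0 0.3; -3 0 -1 0 0 0 0; -4.5 0 0 0 0 0 0; -2 2 0 0 0 0 0; 0 2.4 0 0 0 0 0; 0 0 0 0 0 0 0; 0 0 0 0 0 0 0"}}

```text
time_s: 14.8
eef_pos: [0.5837, -0.0698, 0.1337]
eef_rot: [-0.0, 0.771, 0.636, -0.0]
wrist_force: [-0.8, 0.2, 0.7]
opening: 0.005
```

```bash
python3 -c "
from h import *
goto(.026,-.065,.098)
snap(9)
"
```

```text
jig now [ 24.9 -66.8] z 0.1337 delta cm [0.18 0.11 3.57] turn [-0.01 -0.   -0.01] F [-0.8  0.2  0.7] op 0.005 t 14.8 q [-0.32  0.41  1.69  0.    1.04 -1.7 ]
```

View pics/side9.png

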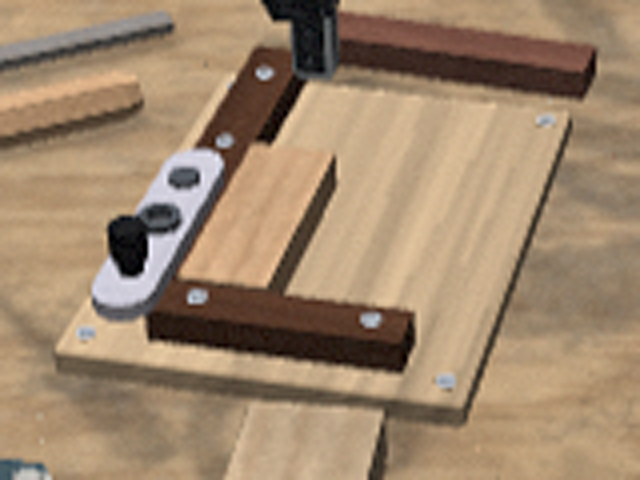

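View pics/top9.png

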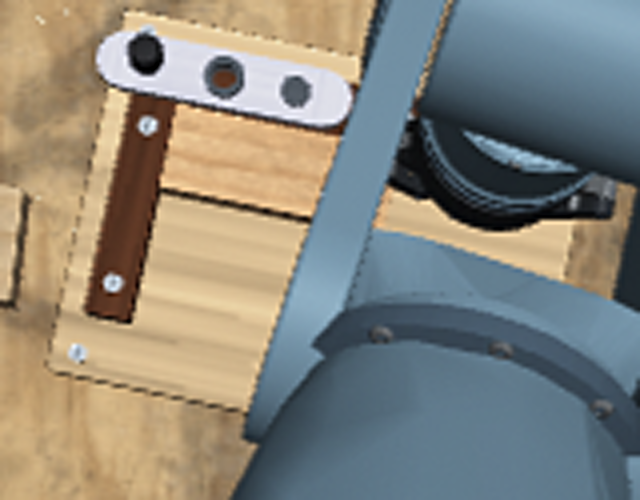

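Request:
{"method": "move_arm", "body": {"rows": "0 0 2 0 0 0 0; 0 0 1.5 0 0 0 0; 0 0 0 0 0 0 0; 0.8 0 0 0 0 0 0; 0.8 0 0 0 0 0 0; 0.3 0 0 0 0 0 0; 0.2 0 0 0 0 0 0; 0.1 0 0 0 0 0 0; 0.1 0 0 0 0 0 0; 0 0 0 0 0 0 0"}}

```text
time_s: 15.9
eef_pos: [0.5884, -0.0474, 0.0991]
eef_rot: [0.0, 0.771, 0.636, 0.0]
wrist_force: [0.6, -0.3, 0.4]
opening: -0.004
```

Request:
{"method": "move_arm", "body": {"rows": "0.1 0 0 0 0 0 0; 0 0 0 0 0 0 0"}}

```text
time_s: 16.1
eef_pos: [0.5885, -0.047, 0.099]
eef_rot: [0.0, 0.771, 0.636, -0.0]
wrist_force: [-1.0, -4.3, 1.3]
opening: -0.001
```

Request:
{"method": "move_arm", "body": {"rows": "0.1 0 0 0 0 0 0; 0 0 0 0 0 0 0; -0.8 0 0 0 0 0 0; -0.6 0 0 0 0 0 0; 0 0 -4 0 0 0 0; 0 0 -4 0 0 0 0; 0 -5 0 0 0 0 0; 0 -5 0 0 0 0 0;  0 -5 0 0 0 0 0; 0 0 0 0 0 0 0"}}

```text
time_s: 17.1
eef_pos: [0.4306, -0.0275, 0.1757]
eef_rot: [-0.005, 0.771, 0.637, -0.003]
wrist_force: [-0.1, 0.3, -0.8]
opening: -0.0
```

```bash
python3 -c "
from h import *
goto(.065,.108,.130)
snap(10)
"
```

```text
jig now [-133.4  -54.4] z 0.1757 delta cm [16.22 19.89  4.4 ] turn [-0.6  -0.12  0.02] F [-0.1  0.3 -0.8] op -0.0 t 17.1 q [-0.34  0.03  2.06  0.    1.06 -1.72]
```

View pics/side10.png

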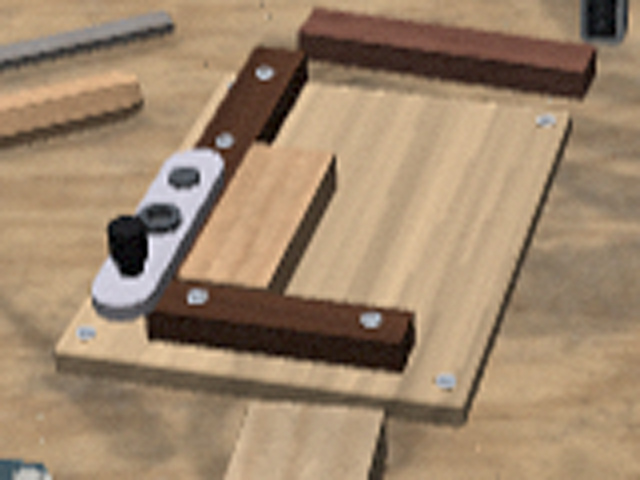

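View pics/top10.png

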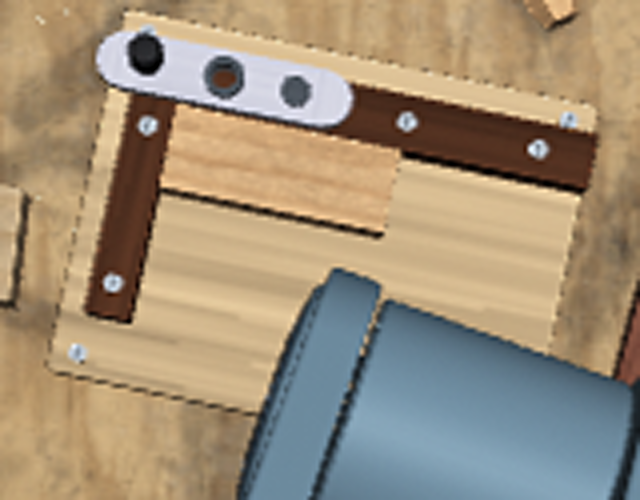

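Request:
{"method": "move_arm", "body": {"rows": "3 3.5 -0.5 0 0 0 0.6; 3 3.5 -0.5 0 0 0 0.6; 3 3.5 0 0 0 0 0.6; 3 3.5 0 0 0 0 0.6; 3 3.5 0 0 0 0 0.6; 1.2 2.4 0 0 0 0 0.6; 0 0 0 0 0 7.5 0.6; 0 0 0 0 0 7.5 0.6; 0 0 0 0 0 7.5 0.6; 0 0 0 0 0 7.5 0.6; 0 0 0 0 0 7.5 0.6; 0 0 0 0 0 7.5 0.6; 0 0 0 0 0 7.5 0.6; 0 0 0 0 0 7.5 0.6; 0 0 0 0 0 7.5 0.6; 0 0 0 0 0 7.5 0.6; 0 0 0 0 0 7.5 0.6; 0 0 0 0 0 7.5 0.6; 0 0 0 0 0 0 0.6; 0 0 0 0 0 0 0.6"}}

```text
time_s: 19.2
eef_pos: [0.6661, 0.0906, 0.1887]
eef_rot: [-0.0, 0.996, -0.094, 0.0]
wrist_force: [-0.3, 0.0, 0.6]
opening: 0.599
```

```bash
python3 -c "
from h import *
goto(.065,.108,.136,-np.pi/2)
C=snap(11,side=(180,320,200,360))
p=np.load('jig.npy')
print((proj(C['side'],place(p,[[.065,.108,.078],[.065,.108,.05]]))-[200,180])*4)
"
```

```text
jig now [ 75.4 106.3] z 0.1887 delta cm [-1.04 -0.17  5.27] turn [-0.02 -0.05  0.18] F [-0.3  0.   0.6] op 0.599 t 19.2 q [-0.04  0.5   1.43  0.    1.21  0.15]
[[165.18928211 343.48910617]
 [170.9162049  392.72950381]]
```

View pics/side11.png

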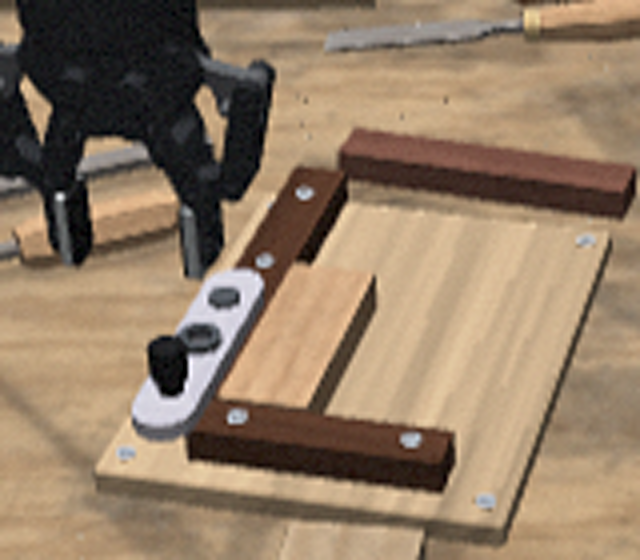

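View pics/top11.png

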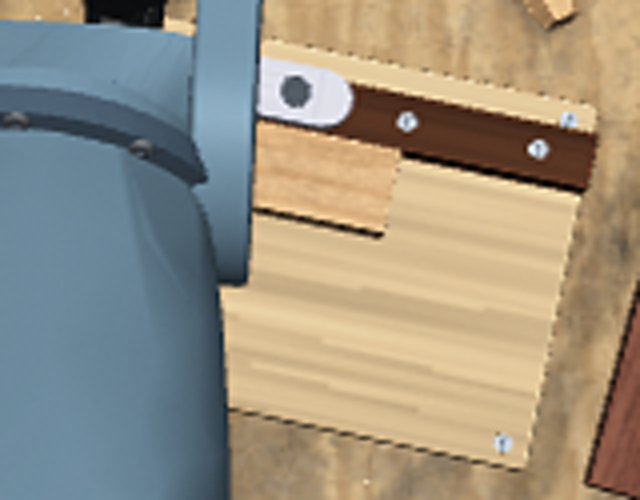

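Request:
{"method": "move_arm", "body": {"rows": "-1 -0.1 0 0 0 0 0.6; 0 0 2.5 0 0 0 0.6; 0 0 2 0 0 0 0.6; 0 0 0.7 0 0 0 0.6; 0 0 0 0 0 0 0.6; 0 0 0 0 0 0 0.6"}}

```text
time_s: 19.9
eef_pos: [0.6557, 0.0937, 0.1378]
eef_rot: [-0.0, 0.995, -0.095, 0.001]
wrist_force: [-0.1, 0.0, 0.6]
opening: 0.6
```

```bash
python3 -c "
from h import *
goto(.065,.108,.136,-np.pi/2)
C=snap(12,side=(180,320,200,360))
"
```

```text
jig now [ 64.6 107.4] z 0.1378 delta cm [ 0.04 -0.06  0.18] turn [-0.01 -0.06  0.02] F [-0.1  0.   0.6] op 0.6 t 19.9 q [-0.04  0.55  1.48  0.    1.11  0.15]
```

View pics/side12.png

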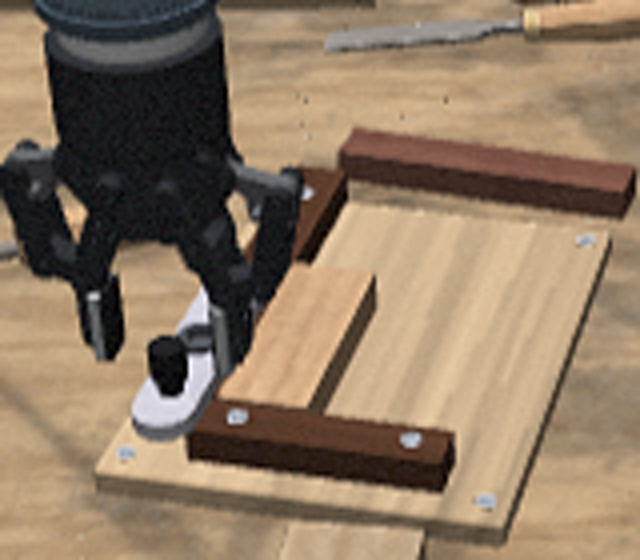

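Request:
{"method": "move_arm", "body": {"rows": "0 0 0.5 0 0 0 0.3; 0 0 0 0 0 0 0.3; 0 0 0 0 0 0 0.3; -1.02 0.07 0 0 0 -7.5 0.3; -1.02 0.07 0 0 0 -7.5 0.3; -1.02 0.07 0 0 0 -7.5 0.3; 0 0 0 0 0 0 0.3"}}

```text
time_s: 20.7
eef_pos: [0.624, 0.0934, 0.1319]
eef_rot: [-0.0, 0.995, 0.101, -0.0]
wrist_force: [0.2, -0.4, 0.5]
opening: 0.302
```

```bash
python3 -c "
from h import *
goto(.065,.108,.136,-np.pi/2)
C=snap(13,side=(180,320,200,360))
"
```

```text
jig now [ 33.5 101. ] z 0.1319 delta cm [ 3.17  0.56 -0.42] turn [-0.    0.05 22.56] F [ 0.2 -0.4  0.5] op 0.302 t 20.7 q [-0.04  0.5   1.57 -0.    1.07 -0.24]
```

View pics/side13.png

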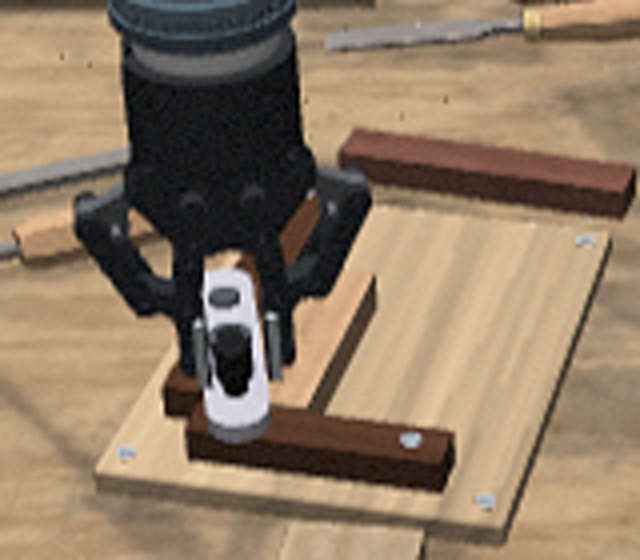

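Request:
{"method": "move_arm", "body": {"rows": "-1.02 0.07 0 0 0 -7.5 0.3; -1.02 0.07 0 0 0 -7.5 0.3; -1.02 0.07 0 0 0 -7.5 0.3; -1.02 0.07 0 0 0 -7.5 0.3; -1.02 0.07 0 0 0 -7.5 0.3; -1.02 0.07 0 0 0 -7.5 0.3; -1.02 0.07 0 0 0 -7.5 0.3; -0.51 0.03 0 0 0 -3.75 0.3; -0.51 0.03 0 0 0 -3.75 0.3; 0 0 0 0 0 0 0.3"}}

```text
time_s: 21.8
eef_pos: [0.5671, 0.0408, 0.132]
eef_rot: [0.0, 0.812, 0.584, 0.0]
wrist_force: [0.3, 0.6, 0.3]
opening: 0.303
```

```bash
python3 -c "
from h import *
goto(-.013,.030,.132)
C=snap(14,side=(180,320,200,360))
"
```

```text
jig now [-12.3  38.7] z 0.132 delta cm [-0.87  0.04  0.  ] turn [ 0.02 -0.   -7.65] F [0.3 0.6 0.3] op 0.303 t 21.8 q [-0.14  0.38  1.74 -0.    1.02 -1.38]
```

View pics/side14.png

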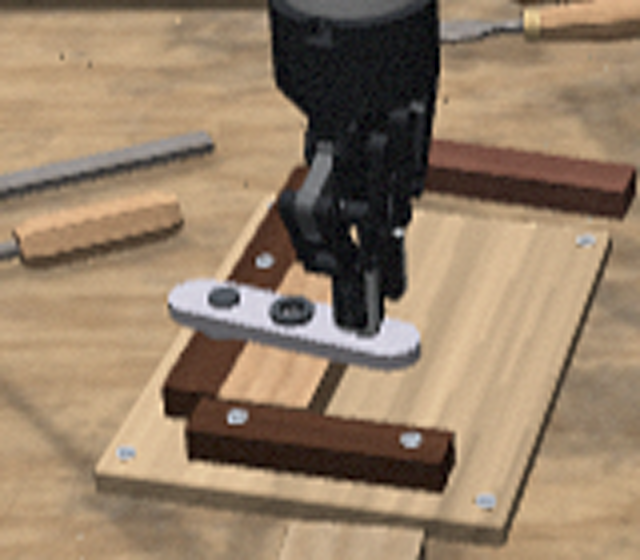

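Request:
{"method": "move_arm", "body": {"rows": "-0.51 0.03 0 0 0 -3.75 0.3; -0.4 0 0 0 0 -3.75 0.3; -0.2 0 0 0 0 0 0.3; 0 0 0 0 0 0 0.3"}}

```text
time_s: 22.3
eef_pos: [0.5641, 0.0305, 0.1319]
eef_rot: [0.0, 0.772, 0.635, 0.0]
wrist_force: [-0.1, 0.4, 0.1]
opening: 0.3
```

Request:
{"method": "move_arm", "body": {"rows": "-0.1 0 0 0 0 0 0.3; -0.1 0 0 0 0 0 0.3; 0 0 0 0 0 0 0.3"}}

```text
time_s: 22.6
eef_pos: [0.5636, 0.0287, 0.1319]
eef_rot: [-0.0, 0.772, 0.636, 0.0]
wrist_force: [-0.0, 1.7, 0.8]
opening: 0.299
```

Request:
{"method": "move_arm", "body": {"rows": "-0.1 0 0 0 0 0 0.3; 0 0 0 0 0 0 0.3; 0 0 0 0 0 0 0.3"}}

```text
time_s: 22.9
eef_pos: [0.5635, 0.0283, 0.1319]
eef_rot: [-0.0, 0.771, 0.636, 0.001]
wrist_force: [0.3, 4.8, -0.3]
opening: 0.299
```

Request:
{"method": "move_arm", "body": {"rows": "-0.1 0 0 0 0 0 0.3; 0 0 0 0 0 0 0.3; 0 0 0 0 0 0 0.3"}}

```text
time_s: 23.2
eef_pos: [0.5634, 0.028, 0.1319]
eef_rot: [-0.001, 0.771, 0.636, 0.001]
wrist_force: [2.7, 9.7, -0.4]
opening: 0.297
```

```bash
python3 -c "
from h import *
goto(-.013,.030,.132)
C=snap(15,side=(180,320,200,360))
"
```

```text
jig now [-13.5  25.4] z 0.1319 delta cm [ 0.46  0.05 -0.  ] turn [ 0.02 -0.15 -0.02] F [ 2.7  9.7 -0.4] op 0.297 t 23.2 q [-0.16  0.37  1.75  0.    1.02 -1.54]
```

View pics/side15.png

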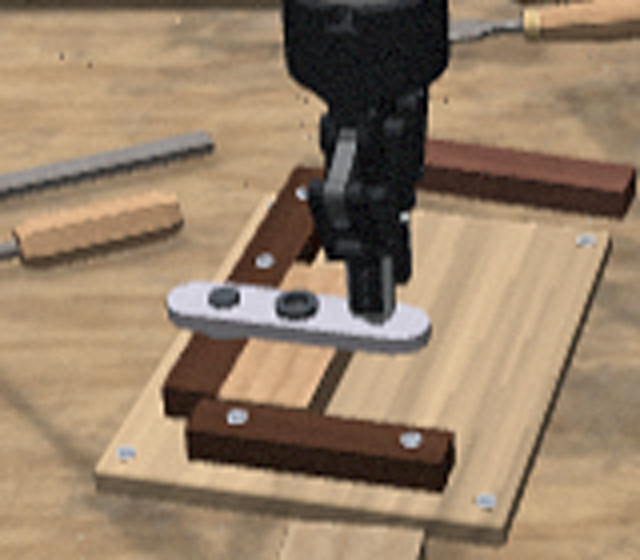

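Request:
{"method": "move_arm", "body": {"rows": "0.4 0 0 0 0 0 0.3; 0 0 0 0 0 0 0.6; 0 0 0 0 0 0 0.6; 0 0 -3 0 0 0 0.6; 0 0 -4 0 0 0 0.6; 0 -4 -1 0 0 0 0.6; 0 -4.5 0 0 0 0 0.6; 0 -4.5 0 0 0 0 0.6; 0 -1 0 0 0 0 0.6; 4 0 0 0 0 0 0.6; 4.5 0 0 0 0 0 0.6; 4.5 0 0 0 0 0 0.6; 4.5 0 0 0 0 0 0.6; 4 0 0 0 0 0 0.6; 0 0 0 0 0 0 0.6; 0 0 0 0 0 0 0.6"}}

```text
time_s: 24.9
eef_pos: [0.4675, 0.2686, 0.2116]
eef_rot: [0.0, 0.771, 0.637, -0.0]
wrist_force: [-0.2, -0.2, 0.3]
opening: 0.598
```

Run:
```python
from h import *
goto(-.013,.030,.132)
C=snap(16,side=(180,320,200,360)); p=np.load('jig.npy')
print('knob pred top',(proj(C['top'],place(p,[[-.013,.03,.078]]))-[260,140])*4,'side',(proj(C['side'],place(p,[[-.013,.03,.078]]))-[200,180])*4)
B=[[.005,.09,.037],[.005,-.03,.037],[.05,-.03,.037]]
print('blank pred top',((proj(C['top'],place(p,B))-[260,140])*4).round(0).tolist(),'side',((proj(C['side'],place(p,B))-[200,180])*4).round(0).tolist())
cv2.imwrite('pics/topfull.png',C['top']['color'])
```

```text
jig now [-153.3  243.4] z 0.2116 delta cm [-21.35  14.     7.97] turn [-0.01  0.05  0.1 ] F [-0.2 -0.2  0.3] op 0.598 t 24.9 q [ 0.3   0.2   1.78 -0.    1.16 -1.08]
knob pred top [[261.39656949 231.90729111]] side [[372.76144367 270.71072131]]
blank pred top [[155.0, 189.0], [381.0, 233.0], [397.0, 150.0]] side [[307.0, 408.0], [373.0, 272.0], [289.0, 263.0]]
```

View pics/side16.png

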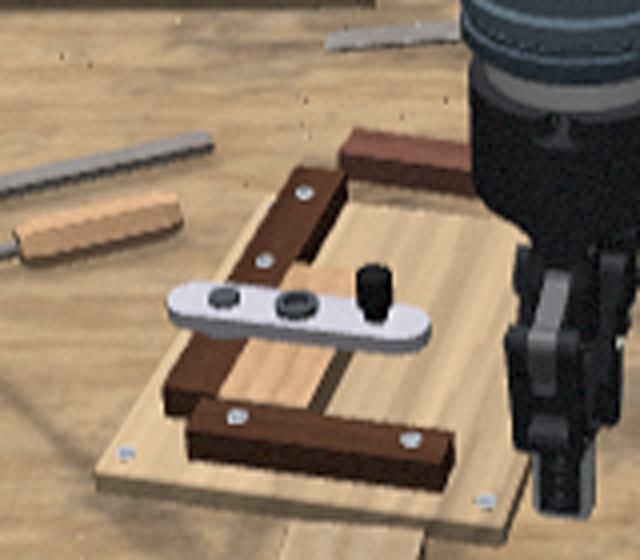

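View pics/top16.png

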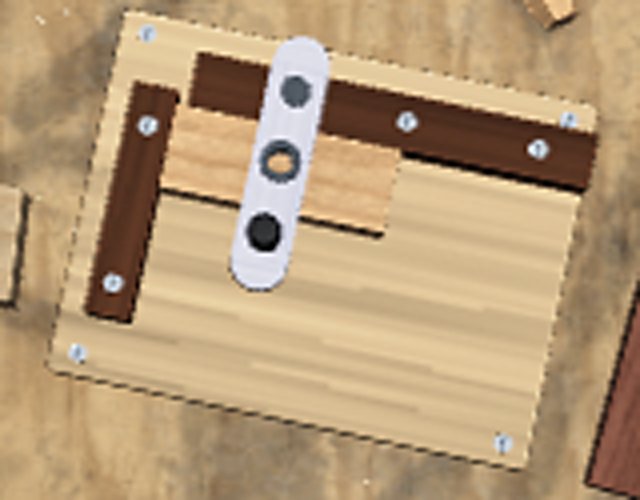

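View pics/topfull.png

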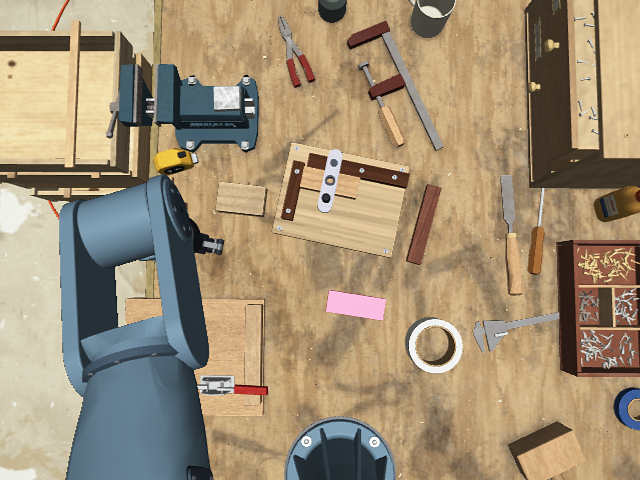

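```bash
python3 -c "
from bench import ctrl
print(ctrl.get_obs()['wrist_force'].round(1)); print(ctrl.hand_in())"
```

```text
[-0.9 -1.   0.5]
the job is handed in; nothing more can be done
None
```

The blank is seated against the back fence and the end stop, and the drill guide is swung over it to its stop. I handed the job in at about 25 s of the 64 s.

- **Blank:** I only pushed it with the fingers, without gripping or lifting it. I pushed it square towards the fence with the two open fingers, then along to the end stop, then hard against the fence. A second push at the end stop met resistance straight away. The wrist force was about 8–9 N on each of the two seating pushes.
- **Guide:** I moved the knob round its arc with the jaws held loosely around it, and it met its stop at about 10 N. I then backed the arm away without touching it.
- **Last checks:** In the last pictures I saw no gap at the fence or the stop. The knob and the blank's right end lie within about 2 mm of where they should be; the left end reads about 2.5 mm off in the top view, where it still looks flush with the stop. The cameras are only good to about 2 mm, so the push forces are the stronger evidence. The strip, sanding block and pink look-alike have not visibly moved.

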